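Move the sample fruit from the carry board to the test rack in the same order

ROBOT

A 7-joint arm with a two-finger parallel gripper is mounted at the origin on a cart in front of the work surface, level with it; the furniture and walls round the work are solid. World frame = base frame: x ahead of the robot, y to its left, z up, the work surface at z = 0. Lengths are in mm, angles in rad, forces in N, time in s.
With the tool pointing down it reaches from about 350 to 775 mm from the base axis. Payload 3.1 kg.
Tool frame: the origin (TCP) lies at the very end of the fingers, on their centre line; the grasp point (between the pads) lies 19 mm behind it; z points along the fingers, y is the line along which they close (so a half turn about z gives the same grasp; the last joint's range is limited). The gripper opens to 85 mm and grips with 20 to 120 N. Pads are 22 mm wide; open, the fingers measure 114 mm over their backs; the gripper's body (76 mm by 85 mm) begins 54 mm behind the grasp point. The pads swing forward as they close: fully open they stand 13 mm farther back than shut.
Start: joints at [1.304, 0.311, 0.014, 1.512, -0.004, 1.319, -0.027], TCP at [122.634, -536.17, 231.304] pointing down, gripper open.
Joint ranges: [-2.7, 2.7], [-0.3, 1.91], [-1.27, 1.3], [0.12, 2.57], [-1.44, 4.58], [0.2, 2.03], [-3.05, 3.05]. Speed limits (rad/s): [2.79, 2.79, 3.14, 3.14, 3.14, 3.14, 3.14].

INTERFACE

Orientations are given as a rotation vector (axis times angle).
In Python, from plant import bot gives the robot as it stands.
- The arm moves only by the tool send_rows, never from a script. Its argument "commands" is a list of rows, each a list of 3 entries, a list of its own where there are three numbers: the shift along the tool's x, y, z in cm, then the turn, a rotation vector about the tool's x, y, z in degrees, then the opening, from 0 (shut) to 1 (fully open). In form: [[[tx, ty, tz], [rx, ry, rz], grip], ...]. A call has 1 to 20 rows; each row shifts and turns the commanded pose from where the row before left it, along the tool's axes as they then stand; what a row does not reach is not made up. A row lasts 1/12 s, in which the tool goes at most 41.7 mm and 7.16 degrees, less where a joint would pass 70% of its speed; a pose out of reach is approached as far as the arm can. A call with a gripper value outside its range is refused whole. The fingers move at their own pace and stop on an object; "newtons" is the grip in N (left out, the last holds). Time passes only in rows, so rows that do not move let the fingers close. It gives the time, the measured TCP pose, the force, the opening and the grip force at its end, in the units of the state.
- bot.sense(): the state, without advancing time (a new reading comes with each control period).
- bot.camera(name): name is "scene" or "top" or "wrist"; returns a dict with "pixels" (400x640x3 uint8, red, green, blue), "range_z" (400x640 float32, mm along the optical axis (not along the pixel's ray), 0 where there is no reading), "fx", "fy", "cx", "cy" (pixels), "distortion" ([k1, k2, p1, p2, k3] as OpenCV has them; the pictures are not rectified), "R" (3x3) and "t" (3): a world point X has camera coordinates R X + t. Camera axes: x right, y down, z forward; pixel columns grow to the right and rows downward; lengths in mm; the calibration is good to about 2 mm. A picture is of the moment at which its call begins.
- bot.job_done(): hands the job in; it is judged then, once.
The state is a dict: "t": time; "joint_pos": joint angles; "qd": joint speeds; "joint_efforts": joint torques, N m; "ee_pos": TCP position; "orientation": TCP orientation; "wrist_force": force on the tool from outside, world axes, zero at the start; "moment": the same for the moment, N m; "width": finger opening in mm; "grip_force": force on a finger pad.
Only numpy, scipy, OpenCV 4.12 (cv2) and the standard library are available. Lean on these libraries where they do the work, as an engineer would, in place of code of your own. Each camera call takes 0.05 s, during which the arm holds its last target. There are 200 camera calls.

TASK

The four sample kiwis have come in on the wooden carry board, and the record sheet counts them from its round end. Move them one at a time onto the aluminium test rack in the same order counted from that rack's round end, each lying lengthwise in the middle of its own rubber seat. Set them down gently without dropping any, let go, and leave the stamp and the marker where they are.

Things in the scene. Friction and masses are not known exactly. Their poses are not given: they have to be found in the camera images.
- carry_board: Pale wooden board, 70 x 345 mm, top face 20 mm up; one end square, the other (the first end) half-round with a brass eyelet. Four oval black rubber ring seats, 47 x 61, 8 mm high, in a row, holding the fruit. Origin on the table under the middle of the row, y along the row to the round end, z up: seats one to four centred at y = +120, +40, -40, -120 mm. Any yaw, left or right. Does not move.
- test_rack: Aluminium rack on four legs, 70 x 345 mm, top face 36 mm up; one end square, the other (the first end) half-round with a brass eyelet. Four seats like the board's, empty. Origin on the table under the middle of the row, y along the row to the round end, z up: seats one to four centred at y = +120, +40, -40, -120 mm. Any yaw, left or right. Does not move.
- grade_stamp: Wooden rubber stamp standing upright near the table's front edge, base 30 x 56 mm, 71 high, origin under its centre; loose, not part of the job.
- blue_marker: Blue and white felt marker, 16 mm thick, 128 long, lying between the two racks, in front of the big fruit crate (fixed, about 150 mm high, at the back of the table); origin under its middle, y along it; loose, not part of the job.
- fruit_1_centre (a point): Middle of the first kiwi, the one in the first seat of the wooden board counted from its round end: 50 wide, 67 long, 46 high (mm), about 90 g, rigid. y along the fruit (along the board), x across its waist (grasp there), z up. Seated, the middle is about 25 mm above the top face of the board or rack.
- fruit_2_centre (a point): Middle of the second kiwi, the one in the second seat of the wooden board counted from its round end: 51 wide, 71 long, 45 high (mm), about 90 g, rigid. y along the fruit (along the board), x across its waist (grasp there), z up. Seated, the middle is about 25 mm above the top face of the board or rack.
- fruit_3_centre (a point): Middle of the third kiwi, the one in the third seat of the wooden board counted from its round end: 53 wide, 70 long, 43 high (mm), about 90 g, rigid. y along the fruit (along the board), x across its waist (grasp there), z up. Seated, the middle is about 25 mm above the top face of the board or rack.
- fruit_4_centre (a point): Middle of the fourth kiwi, the one in the fourth seat of the wooden board counted from its round end: 51 wide, 72 long, 44 high (mm), about 90 g, rigid. y along the fruit (along the board), x across its waist (grasp there), z up. Seated, the middle is about 25 mm above the top face of the board or rack.

How it is judged:
By the outcome, as a careful person would: the job done as asked, in the order asked, and still so for the second after the job is handed in, with the robot touching nothing.
It also fails if it takes over 120 s, if anything falls off the work surface, if the arm or the gripper's body presses on something with over 40 N, if the wrist force passes 120 N, or if a joint passes its speed limit or range.

## Working session

There is one attempt and no reset: what is moved stays moved. The work goes in short steps, Python scripts to look and compute and a tool call to move; the robot and the scene stay as the last step left them, time stands still between calls to the robot, and variables do not carry over. Pictures are saved under pics/ and viewed, at most 14 in all, crops included, and the job is handed in when it is done.

Besides the shell and the picture viewer there is one more tool, called after "Emit:" by a JSON object that holds its "method" and its "body". send_rows: Moves the arm, as the interface text tells. Its arguments: {"type":"object","properties":{"commands":{"type":"array"},"newtons":{"type":"number"}},"required":["commands"]}

```bash
mkdir -p pics; ls
python3 - <<'E'
from plant import bot
import cv2
s=bot.sense()
print({k:s[k] for k in('t','ee_pos','orientation','width','wrist_force')})
for n in('scene','top'):
    c=bot.camera(n); cv2.imwrite(f'pics/{n}0.png',c['pixels'][:,:,::-1])
    print(n,c['fx'],c['distortion'],(-c['R'].T@c['t']).round())
E
```

```text
pics
{'t': 0.0, 'ee_pos': array([ 122.43642895, -535.46992817,  230.23899069]), 'orientation': array([-3.11949833e+00, -3.52183351e-01,  5.90780667e-04]), 'width': 85.61642868932128, 'wrist_force': array([-0.53266257, -0.33631276,  0.35758881])}
scene 519.9047540861445 [-0.16604161  0.          0.          0.          0.        ] [-260. 1182.  911.]
top 388.83446253511966 [0.0052138 0.        0.        0.        0.       ] [ 343.  -14. 1018.]
```

View pics/top0.png

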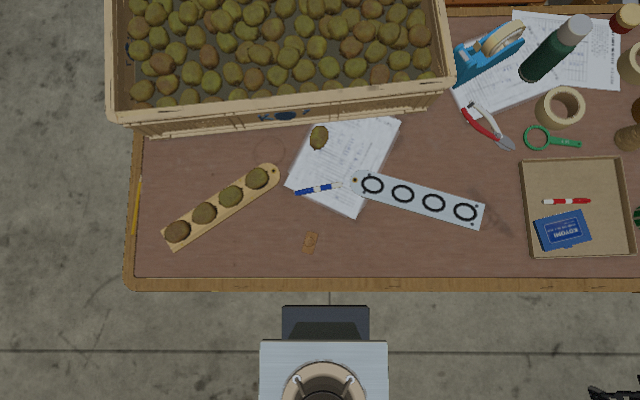

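View pics/scene0.png

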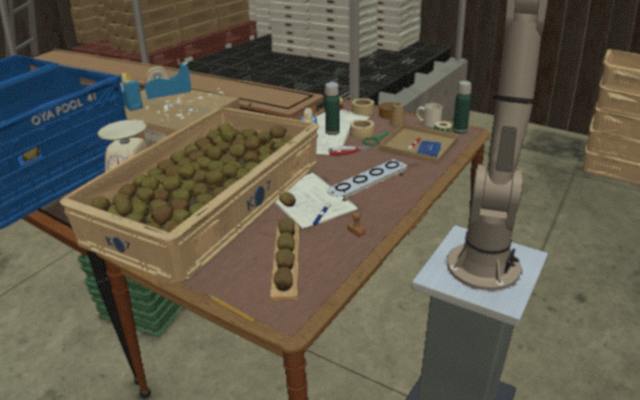

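The top view shows the board at left: round end with eyelet at about (278,170), and kiwis from (257,178) down to (178,231). The rack is at right, with its eyelet at (353,180) and rings from (372,184) to (465,212). There is a stray kiwi at (318,137), the marker is at (317,188) and the stamp at (310,242).

```bash
cat > h.py <<'E'
import numpy as np, cv2
from plant import bot
from scipy.spatial.transform import Rotation as Ro
def ray(c,uv,z):
    """pixels -> world points on plane z"""
    K=np.array([[c['fx'],0,c['cx']],[0,c['fy'],c['cy']],[0,0,1]])
    p=cv2.undistortPoints(np.float64(uv).reshape(-1,1,2),K,np.array(c['distortion'],float)).reshape(-1,2)
    R=np.array(c['R']);o=-R.T@np.array(c['t'])
    d=np.c_[p,np.ones(len(p))]@R
    return o+d*((z-o[2])/d[:,2])[:,None]
def cloud(c):
    """world point per pixel"""
    h,w=c['range_z'].shape
    K=np.array([[c['fx'],0,c['cx']],[0,c['fy'],c['cy']],[0,0,1]])
    v,u=np.mgrid[:h,:w]
    p=cv2.undistortPoints(np.float64(np.c_[u.ravel(),v.ravel()]).reshape(-1,1,2),K,np.array(c['distortion'],float)).reshape(-1,2)
    z=c['range_z'].reshape(-1,1).astype(float)
    P=(np.c_[p,np.ones(len(p))]*z-np.array(c['t']))@np.array(c['R'])
    P[z[:,0]==0]=np.nan
    return P.reshape(h,w,3)
def blobs(m,amin,amax):
    n,l,s,ce=cv2.connectedComponentsWithStats(m.astype(np.uint8))
    return [(ce[i],s[i],l==i) for i in range(1,n) if amin<s[i,4]<amax]
def line(P):
    """centre, yaw of y axis for 4 seat points ordered one..four, residual"""
    P=np.array(P)[:,:2];m=P.mean(0);a=np.array([120,40,-40,-120.])
    d=a@(P-m);d/=np.linalg.norm(d)
    fit=m+np.outer(a,d)
    return m,np.arctan2(-d[0],d[1]),fit,P-fit
E
python3 - <<'E'
from h import *
c=bot.camera('top');g=c['pixels'].astype(int);gray=g.sum(2)/3
P=cloud(c);print(P[200,400],P[240,250],P[240,310],P[178,257],P[137,318],P[187,317])
m=(gray<60);m[:,:340]=0;m[:165]=0;m[235:]=0;m[:,490:]=0
bs=sorted(blobs(m,40,900),key=lambda b:b[0][0])
for b in bs: print(b[0],b[1])
r=[]
for b in bs:
    ct=max(cv2.findContours(b[2].astype(np.uint8),cv2.RETR_EXTERNAL,cv2.CHAIN_APPROX_NONE)[0],key=len)
    if len(ct)>5: e=cv2.fitEllipse(ct);r.append(ray(c,[e[0]],44)[0]);print(e)
print(np.round(r))
if len(r)==4:print('rack',line(r))
m=(P[:,:,2]>38)&(P[:,:,2]<80);m[:, 300:]=0;m[:160]=0;m[260:]=0
k=sorted(blobs(m,100,1500),key=lambda b:-b[0][0])
r=[]
for b in k: 
    print(b[0],b[1][4],np.nanmax(P[b[2]][:,2])); r.append(ray(c,[b[0]],48)[0])
print(np.round(r))
if len(r)==4:print('board',line(r))
print('eyelets',ray(c,[(278,170)],20),ray(c,[(353,180)],36))
print('marker/stamp/stray',ray(c,[(317,188)],8),ray(c,[(310,237)],71),ray(c,[(318,137)],30), 'crate',ray(c,[(150,130),(450,88)],0))
E
```

```text
[ 499.43601486 -196.76948929   42.96042164] [402.276409   189.78805783  -1.13179084] [397.95669077  29.15590383  67.77792959] [553.71416385 163.05048675  65.54836088] [666.397577     9.92743509  44.81314741] [539.52942509  13.43252084  15.48823435]
[371.88617886 184.21138211] [362 174  22  19 123]
[402.45299145 193.39316239] [392 185  22  18 117]
[433.40650407 202.37398374] [422 194  23  18 123]
[464.73809524 211.6031746 ] [454 203  23  18 126]
((371.77593994140625, 184.2250213623047), (17.32497787475586, 21.41763687133789), 101.33460235595703)
((402.441162109375, 193.2650909423828), (16.058425903320312, 21.773235321044922), 104.73055267333984)
((433.3904724121094, 202.27590942382812), (16.034774780273438, 22.250322341918945), 106.44972229003906)
((464.6285705566406, 211.45840454101562), (16.188495635986328, 22.561187744140625), 109.12911987304688)
[[ 540. -127.   44.]
 [ 516. -203.   44.]
 [ 493. -280.   44.]
 [ 469. -356.   44.]]
rack (array([ 504.82202126, -241.33850132]), np.float64(-0.2995322145933281), array([[ 540.23081509, -126.68154636],
       [ 516.62495254, -203.11951633]
[... 515 characters left out ...]
3989682, 265.87122643]), np.float64(-2.5422064077314674), array([[556.93619449, 166.7893851 ],
       [511.80532938, 232.84394598],
       [466.67446426, 298.89850687],
       [421.54359915, 364.95306776]]), array([[ 0.33879901,  0.77822   ],
       [-1.0630781 , -0.1780247 ],
       [ 0.11559347, -0.52352705],
       [ 0.60868562, -0.07666824]]))
eyelets [[585.01289192 116.31419662  20.        ]] [[553.27709394 -79.78359915  36.        ]]
marker/stamp/stray [[538.30321613  13.63867433   8.        ]] [[405.02877827  29.02592555  71.        ]] [[671.31951758  10.28999465  30.        ]] crate [[ 7.06029371e+02  4.75967836e+02  0.00000000e+00]
 [ 8.17777196e+02 -3.52511012e+02 -1.13686838e-13]]
```

Emit:
{"method": "send_rows", "body": {"commands": [[[0,0,0],[0,0,-6.96],1],[[0,0,0],[0,0,-6.96],1],[[0,0,0],[0,0,-6.96],1],[[0,0,0],[0,0,-6.96],1],[[0,0,0],[0,0,-6.96],1],[[0,0,0],[0,0,-6.96],1],[[0,0,0],[0,0,-6.96],1],[[0,0,0],[0,0,-6.96],1],[[0,0,0],[0,0,-6.96],1],[[0,0,0],[0,0,-6.96],1],[[0,0,0],[0,0,-6.96],1],[[0,0,0],[0,0,-6.96],1],[[0,0,0],[0,0,-6.96],1],[[0,0,0],[0,0,-6.96],1],[[0,0,0],[0,0,-6.96],1],[[0,0,0],[0,0,-6.96],1]]}}

```text
t: 1.48
ee_pos: [122.5, -535.9, 230.9]
orientation: [-1.46, -2.781, -0.001]
wrist_force: [-0.1, -0.4, 0.8]
width: 85.3
grip_force: 0.0
```

Emit:
{"method": "send_rows", "body": {"commands": [[[1.6,3.6,0],[0,0,0],1],[[1.6,3.6,0],[0,0,0],1],[[1.6,3.6,0],[0,0,0],1],[[1.6,3.6,0],[0,0,0],1],[[1.6,3.6,0],[0,0,0],1],[[1.6,3.6,0],[0,0,0],1],[[1.6,3.6,0],[0,0,0],1],[[1.6,3.6,0],[0,0,0],1],[[1.6,3.6,0],[0,0,0],1],[[1.6,3.6,0],[0,0,0],1],[[1.6,3.6,0],[0,0,0],1],[[1.6,3.6,0],[0,0,0],1],[[1.6,3.6,0],[0,0,0],1],[[1.6,3.6,0],[0,0,0],1],[[1.6,3.6,0],[0,0,0],1],[[1.6,3.6,0],[0,0,0],1],[[1.6,3.6,0],[0,0,0],1],[[1.6,3.6,0],[0,0,0],1],[[1.6,3.6,0],[0,0,0],1],[[0,0,0],[0,0,0],1]]}}

```text
t: 3.15
ee_pos: [517.9, 110.7, 230.7]
orientation: [-1.449, -2.783, -0.014]
wrist_force: [-1.1, 1.7, 1.0]
width: 85.3
grip_force: 0.0
```

```bash
cat >> h.py <<'E'
BY,RY=np.radians(34.3),np.radians(-17.2)
def go(xyz,yang):
    """print tool-frame shift (cm) and turn (deg) from the measured pose"""
    s=bot.sense();R=Ro.from_rotvec(s['orientation']).as_matrix()
    y=np.array([np.cos(yang),np.sin(yang),0]);z=np.array([0,0,-1.]);G=np.c_[np.cross(y,z),y,z]
    print('t',s['t'],'pos',s['ee_pos'].round(1),'F',s['wrist_force'].round(1),'w',round(s['width'],1),
     '\n shift cm',(R.T@(np.array(xyz)-s['ee_pos'])/10).round(2),'in goal axes',(G.T@(np.array(xyz)-s['ee_pos'])/10).round(2),'turn',np.degrees(Ro.from_matrix(R.T@G).as_rotvec()).round(1))
E
python3 - <<'E'
from h import *
go([557,167,150],BY)
c=bot.camera('wrist');cv2.imwrite('pics/w1.png',c['pixels'][:,:,::-1]);print((-c['R'].T@c['t']).round())
E
```

```text
t 3.15 pos [517.9 110.7 230.7] F [-1.1  1.7  1. ] w 85.3 
 shift cm [2.31 6.38 8.13] in goal axes [2.45 6.4  8.07] turn [ 0.3 -0.5  0.7]
[470. 176. 374.]
```

View pics/w1.png

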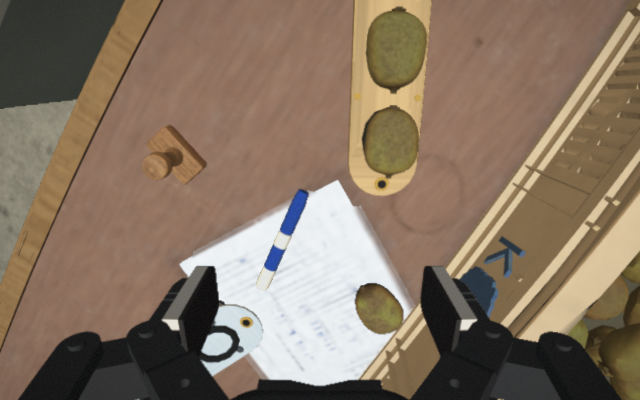

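The wrist view shows kiwi 1 at about (390,140), kiwi 2 at (396,50) and the board's eyelet at (381,184). The marker is at (283,235) and the stamp at (174,158).

```bash
cat >> h.py <<'E'
def fruits(c,zmid=45):
    """fruit silhouettes on the board: centre by ray at mid height, long-axis angle"""
    P=cloud(c);hsv=cv2.cvtColor(c['pixels'],cv2.COLOR_RGB2HSV)
    m=(P[:,:,2]>zmid-15)&(P[:,:,2]<zmid+40)&(hsv[:,:,2]<165)&(hsv[:,:,1]>60)
    m=cv2.morphologyEx(m.astype(np.uint8),cv2.MORPH_OPEN,np.ones((7,7)))
    for b in blobs(m,900,30000):
        ct=max(cv2.findContours(b[2].astype(np.uint8),cv2.RETR_EXTERNAL,cv2.CHAIN_APPROX_NONE)[0],key=len)
        W=ray(c,ct.reshape(-1,2),zmid)[:,:2].astype(np.float32);e=cv2.fitEllipse(W)
        print(b[0].round(),b[1][4],'centre',np.round(e[0],1),'size',np.round(e[1],1),'ang',round(e[2],1),'top',np.nanpercentile(P[b[2]][:,2],98).round(1))
E
python3 - <<'E'
from h import *
c=bot.camera('wrist');fruits(c)
print('eyelet',ray(c,[(381,184)],20), 'board edges',ray(c,[(353,90),(427,100)],20))
E
```

```text
[400.  43.] 3882 centre [511.4 234.6] size [51.3 65.7] ang 26.4 top 68.3
[580. 154.] 7017 centre [716.5 258.2] size [ 42.8 253.3] ang 6.0 top 83.3
[396. 137.] 2949 centre [557.5 168.8] size [49.6 61.8] ang 43.4 top 68.9
[486. 278.] 1091 centre [731.8 105.9] size [38.6 55. ] ang 175.9 top 83.7
[383. 309.] 1421 centre [664.1  14.6] size [41.8 58.8] ang 71.5 top 44.7
[413. 366.] 1795 centre [743.5 -28.7] size [43.1 98.8] ang 9.0 top 83.1
eyelet [[581.96810465 122.16944853  20.        ]] board edges [[503.17367124 180.67444139  20.        ]
 [566.8876645  214.30035243  20.        ]]
```

Emit:
{"method": "send_rows", "body": {"commands": [[[0,0,0],[0.3,-0.5,0.7],1],[[0.5,1.3,1.6],[0,0,0],1],[[0.5,1.3,1.6],[0,0,0],1],[[0.5,1.3,1.6],[0,0,0],1],[[0.5,1.3,1.6],[0,0,0],1],[[0.5,1.3,1.6],[0,0,0],1],[[0,0,1.5],[0,0,0],1],[[0,0,1.5],[0,0,0],1],[[0,0,1],[0,0,0],1],[[0,0,0],[0,0,0],1],[[0,0,0],[0,0,0],1]]}}

```text
t: 4.17
ee_pos: [557.4, 153.6, 110.7]
orientation: [1.487, 2.761, -0.016]
wrist_force: [0.0, 0.3, 0.4]
width: 85.6
grip_force: 0.0
```

Run:
```python
from h import *
go([557,168,28],BY)
```

```text
t 4.1667 pos [557.4 153.6 110.7] F [0.  0.3 0.4] w 85.6 
 shift cm [1.3  0.81 8.25] in goal axes [1.21 0.78 8.27] turn [-0.4  0.6 -0.9]
```

Emit:
{"method": "send_rows", "body": {"commands": [[[0.3,0.2,1.0],[-0.4,0.6,-0.9],1],[[0.3,0.2,1.0],[0,0,0],1],[[0.3,0.2,1],[0,0,0],1],[[0.3,0.2,1],[0,0,0],1],[[0,0,0],[0,0,0],1],[[0,0,0],[0,0,0],1],[[0,0,0],[0,0,0],1],[[0,0,0],[0,0,0],1]]}}

```text
t: 4.83
ee_pos: [557.7, 170.2, 71.2]
orientation: [-1.464, -2.78, -0.005]
wrist_force: [-0.5, -0.5, 0.3]
width: 85.1
grip_force: 0.0
```

Run:
```python
from h import *
go([557,168,28],BY)
```

```text
t 4.8333 pos [557.7 170.2  71.2] F [-0.5 -0.5  0.3] w 85.1 
 shift cm [-0.14 -0.19  4.32] in goal axes [-0.14 -0.18  4.32] turn [ 0.1 -0.1  0.1]
```

Emit:
{"method": "send_rows", "body": {"commands": [[[-0.1,-0.1,1.0],[0,0,0],1],[[0,0,1.0],[0,0,0],1],[[0,0,1],[0,0,0],1],[[0,0,0.8],[0,0,0],1],[[0,0,0.5],[0,0,0],1],[[0,0,0],[0,0,0],1],[[0,0,0],[0,0,0],1],[[0,0,0],[0,0,0],0.5],[[0,0,0],[0,0,0],0.3],[[0,0,0],[0,0,0],0.3],[[0,0,0],[0,0,0],0.3],[[0,0,0],[0,0,0],0.3],[[0,0,0],[0,0,0],0.3],[[0,0,0],[0,0,0],0.3],[[0,0,0],[0,0,0],0.3]], "newtons": 35}}

```text
t: 6.08
ee_pos: [558.5, 169.4, 28.7]
orientation: [1.464, 2.778, 0.008]
wrist_force: [3.3, 1.7, 3.9]
width: 47.5
grip_force: 36.0
```

Emit:
{"method": "send_rows", "body": {"commands": [[[0,0,-0.3],[0,0,0],0.3],[[0,0,-0.6],[0,0,0],0.3],[[0,0,-1],[0,0,0],0.3],[[0,0,-1.6],[0,0,0],0.3],[[0,0,-2],[0,0,0],0.3],[[0,0,-2],[0,0,0],0.3],[[0,0,-2],[0,0,0],0.3],[[0,0,-1.5],[0,0,0],0.3],[[0,0,-1],[0,0,0],0.3],[[0,0,0],[0,0,0],0.3],[[0,0,0],[0,0,0],0.3],[[0,0,0],[0,0,0],0.3]]}}

```text
t: 7.08
ee_pos: [556.0, 167.6, 146.4]
orientation: [-1.463, -2.777, 0.0]
wrist_force: [-0.5, -0.5, -0.5]
width: 47.6
grip_force: 36.2
```

Run:
```python
from h import *
go([540,-127,150],BY)
```

```text
t 7.0833 pos [556.  167.6 146.4] F [-0.5 -0.5 -0.5] w 47.6 
 shift cm [-23.39 -17.98  -0.39] in goal axes [-23.44 -17.92  -0.36] turn [-0.1 -0.1  0.1]
```

Emit:
{"method": "send_rows", "body": {"commands": [[[-1,-0.9,0],[0,0,2],0.3],[[-1.8,-1.7,0],[0,0,0],0.3],[[-1.8,-1.7,0],[0,0,0],0.3],[[-1.8,-1.7,0],[0,0,0],0.3],[[-1.8,-1.7,0],[0,0,0],0.3],[[-1.8,-1.7,0],[0,0,0],0.3],[[-1.8,-1.7,0],[0,0,0],0.3],[[-1.8,-1.7,0],[0,0,0],0.3],[[-1.8,-1.7,0],[0,0,0],0.3],[[-1.8,-1.7,0],[0,0,0],0.3],[[-1.8,-1.7,0],[0,0,0],0.3],[[-1.8,-1.7,0],[0,0,0],0.3],[[-1.8,-1.7,0],[0,0,0],0.3],[[-1.8,-1.7,0],[0,0,0],0.3],[[-1.8,-1.7,0],[0,0,0],0.3],[[-1.8,-1.7,0],[0,0,0],0.3],[[-1.8,-1.7,0],[0,0,0],0.3],[[-1.8,-1.6,0],[0,0,0],0.3],[[-1.5,-1.3,0],[0,0,0],0.3]]}}

```text
t: 8.67
ee_pos: [470.8, -280.4, 145.3]
orientation: [-1.517, -2.747, -0.001]
wrist_force: [0.9, 0.4, -0.1]
width: 47.5
grip_force: 36.3
```

Emit:
{"method": "send_rows", "body": {"commands": [[[0,0,0],[0,0,5],0.3],[[0,0,0],[0,0,5],0.3],[[0,0,0],[0,0,5],0.3],[[0,0,0],[0,0,5],0.3],[[0,0,0],[0,0,5],0.3],[[0,0,0],[0,0,5],0.3],[[0,0,0],[0,0,5],0.3],[[0,0,0],[0,0,5],0.3],[[0,0,0],[0,0,5],0.3],[[0,0,0],[0,0,4.5],0.3],[[0,0,0],[0,0,0],0.3],[[0,0,0],[0,0,0],0.3],[[0,0,0],[0,0,0],0.3],[[0,0,0],[0,0,0],0.3]]}}

```text
t: 9.83
ee_pos: [473.0, -277.5, 146.3]
orientation: [-2.524, -1.867, -0.002]
wrist_force: [0.2, 0.7, 0.0]
width: 47.5
grip_force: 36.3
```

Run:
```python
from h import *
go([540,-127,150],RY)
c=bot.camera('wrist');cv2.imwrite('pics/w2.png',c['pixels'][:,:,::-1])
```

```text
t 9.8333 pos [ 473.  -277.5  146.3] F [0.2 0.7 0. ] w 47.5 
 shift cm [16.35  2.   -0.33] in goal axes [16.36  1.95 -0.37] turn [-0.1 -0.1  0.2]
```

View pics/w2.png

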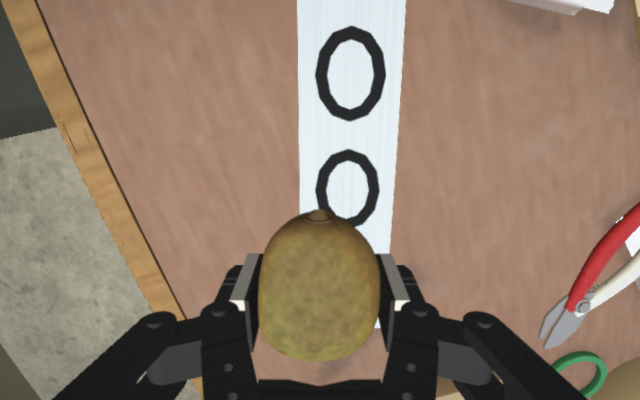

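The held kiwi is centred in the fingers at about (320,285), pointing lengthwise along the rack. Two rings are visible, at (350,72) and (347,187). Next I'll measure them.

Run:
```python
from h import *
c=bot.camera('wrist');g=c['pixels'].max(2)
m=(g<75);m[230:]=0;m[:,:300]=0;m[:,400:]=0
for b in blobs(m,300,9000):
    ct=max(cv2.findContours(b[2].astype(np.uint8),cv2.RETR_EXTERNAL,cv2.CHAIN_APPROX_NONE)[0],key=len).reshape(-1,2)
    for z in (44,):
        W=ray(c,ct,z)[:,:2].astype(np.float32);e=cv2.fitEllipse(W);print(b[0],b[1],np.round(e[0],1),np.round(e[1],1),e[2])
P=cloud(c)
print(P[72,350],P[130,350],P[130,430])
# rack edges at row 60..200
for r in (30,130):
    row=np.where((c['pixels'][r].min(1)>150))[0];row=row[(row>250)&(row<450)];print(r,ray(c,[(row.min(),r),(row.max(),r)],36)[:,:2].round(1))
```

```text
[349.93393782  72.52331606] [ 316   27   69   94 2316] [ 516.  -205.1] [43.7 57.2] 162.8594207763672
[347.26888218 186.83625378] [ 316  150   62   78 1655] [ 492.9 -280.1] [43.4 56.2] 165.11648559570312
[ 517.17552113 -203.68375671   36.18357436] [ 506.66260682 -241.11407301   36.23891871] [ 5.69776472e+02 -2.65617316e+02  1.09727947e-01]
30 [[ 491.4 -168.2]
 [ 557.6 -188.1]]
130 [[ 471.9 -230.5]
 [ 538.3 -250.7]]
```

Emit:
{"method": "send_rows", "body": {"commands": [[[1,0.1,0],[0,0,0.2],0.3],[[2,0.2,0],[0,0,0],0.3],[[2,0.3,0],[0,0,0],0.3],[[2,0.3,0],[0,0,0],0.3],[[2,0.3,0],[0,0,0],0.3],[[2,0.2,0],[0,0,0],0.3],[[2,0.2,0],[0,0,0],0.3],[[2,0.2,0],[0,0,0],0.3],[[1.3,0.1,1],[0,0,0],0.3],[[0,0,2],[0,0,0],0.3],[[0,0,2],[0,0,0],0.3],[[0,0,2],[0,0,0],0.3],[[0,0,1],[0,0,0],0.3],[[0,0,0],[0,0,0],0.3],[[0,0,0],[0,0,0],0.3],[[0,0,0],[0,0,0],0.3],[[0,0,0],[0,0,0],0.3]]}}

```text
t: 11.35
ee_pos: [541.3, -127.1, 68.5]
orientation: [2.529, 1.863, 0.006]
wrist_force: [0.1, -0.4, -1.1]
width: 47.7
grip_force: 36.3
```

Run:
```python
from h import *
go([540,-127.5,44.5],RY)
```

```text
t 11.35 pos [ 541.3 -127.1   68.5] F [ 0.1 -0.4 -1.1] w 47.7 
 shift cm [-0.08 -0.11  2.4 ] in goal axes [-0.08 -0.11  2.4 ] turn [ 0.2 -0.2 -0.1]
```

Emit:
{"method": "send_rows", "body": {"commands": [[[-0.05,-0.1,0.6],[0,0,0],0.3],[[0,0,0.6],[0,0,0],0.3],[[0,0,0.4],[0,0,0],0.3],[[0,0,0.3],[0,0,0],0.3],[[0,0,0.2],[0,0,0],0.3],[[0,0,0.1],[0,0,0],0.3],[[0,0,0.1],[0,0,0],0.3],[[0,0,0],[0,0,0],0.3],[[0,0,0],[0,0,0],0.3],[[0,0,0],[0,0,0],0.3]]}}

```text
t: 12.18
ee_pos: [541.1, -127.8, 45.2]
orientation: [2.528, 1.861, 0.008]
wrist_force: [4.7, -1.7, 5.5]
width: 48.0
grip_force: 36.7
```

Emit:
{"method": "send_rows", "body": {"commands": [[[0,0,0.05],[0,0,0],0.6],[[0,0,0],[0,0,0],0.65],[[0,0,0],[0,0,0],0.7],[[0,0,0],[0,0,0],0.8],[[0,0,0],[0,0,0],1],[[0,0,0],[0,0,0],1],[[0,0,0],[0,0,0],1],[[0,0,-0.5],[0,0,0],1],[[0,0,-1.5],[0,0,0],1],[[0,0,-2],[0,0,0],1],[[0,0,-3],[0,0,0],1],[[0,0,-3],[0,0,0],1],[[0,0,-1.5],[0,0,0],1],[[0,0,0],[0,0,0],1],[[0,0,0],[0,0,0],1],[[0,0,0],[0,0,0],1]]}}

```text
t: 13.52
ee_pos: [537.8, -127.5, 157.5]
orientation: [-2.527, -1.861, -0.0]
wrist_force: [-0.1, -0.6, 0.3]
width: 85.1
grip_force: 0.0
```

```bash
cat >> h.py <<'E'
def rackcheck():
    c=bot.camera('top');P=cloud(c);hsv=cv2.cvtColor(c['pixels'],cv2.COLOR_RGB2HSV)
    m=(P[:,:,2]>52)&(P[:,:,2]<92)&(hsv[:,:,1]>70);m[:,:355]=0;m[:,490:]=0;m[:165]=0;m[240:]=0
    for b in sorted(blobs(m,150,1500),key=lambda b:b[0][0]):
        ct=max(cv2.findContours(b[2].astype(np.uint8),cv2.RETR_EXTERNAL,cv2.CHAIN_APPROX_NONE)[0],key=len).reshape(-1,2)
        e=cv2.fitEllipse(ray(c,ct,62)[:,:2].astype(np.float32))
        print('fruit on rack',np.round(e[0],1),np.round(e[1],1),'ang',round(e[2],1),'(rack 162.8) top',np.nanmax(P[b[2]][:,2]).round(1))
    return c
E
python3 - <<'E'
from h import *
go([511.5,233.5,150],RY)
c=rackcheck();cv2.imwrite('pics/t1.png',cv2.resize(c['pixels'][120:280,150:500,::-1],None,fx=2,fy=2))
E
```

```text
t 13.5167 pos [ 537.8 -127.5  157.5] F [-0.1 -0.6  0.3] w 85.1 
 shift cm [ 33.7  -13.22   0.84] in goal axes [ 33.71 -13.19   0.75] turn [-0.1 -0.1 -0.1]
```

View pics/t1.png

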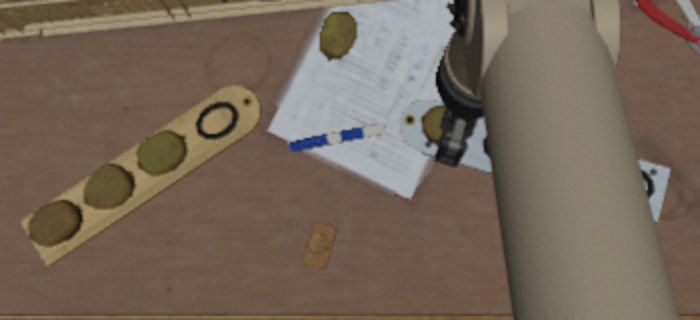

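The arm hides most of the rack; fruit 1 is visible at its first seat. The board still holds fruits 2 to 4. I'll check the rack once the arm is clear and go on to fruit 2.

Emit:
{"method": "send_rows", "body": {"commands": [[[1.5,-0.6,0],[0,0,0],1],[[2.7,-1.1,0],[0,0,0],1],[[2.7,-1.1,0],[0,0,0],1],[[2.7,-1.1,0],[0,0,0],1],[[2.7,-1,0],[0,0,0],1],[[2.7,-1,0],[0,0,0],1],[[2.7,-1,0],[0,0,0],1],[[2.7,-1.1,0],[0,0,0],1],[[2.7,-1.1,0],[0,0,0],1],[[2.7,-1.1,0],[0,0,0],1],[[2.7,-1.1,0],[0,0,0],1],[[2.7,-1,0],[0,0,0],1],[[2.5,-1,0],[0,0,0],1]]}}

```text
t: 14.65
ee_pos: [510.4, 234.9, 157.6]
orientation: [-2.527, -1.862, 0.002]
wrist_force: [0.1, -0.8, -0.2]
width: 85.0
grip_force: 0.0
```

Emit:
{"method": "send_rows", "body": {"commands": [[[0,0,0],[0,0,-5],1],[[0,0,0],[0,0,-5],1],[[0,0,0],[0,0,-5],1],[[0,0,0],[0,0,-5],1],[[0,0,0],[0,0,-5],1],[[0,0,0],[0,0,-5],1],[[0,0,0],[0,0,-5],1],[[0,0,0],[0,0,-5],1],[[0,0,0],[0,0,-5],1],[[0,0,0],[0,0,-5],1],[[0,0,0],[0,0,-1.6],1],[[0,0,0],[0,0,0],1],[[0,0,0],[0,0,0],1],[[0,0,0],[0,0,0],1],[[0,0,0],[0,0,0],1]]}}

```text
t: 15.9
ee_pos: [511.7, 233.7, 159.2]
orientation: [-1.467, -2.777, -0.003]
wrist_force: [0.1, -0.1, -0.2]
width: 85.2
grip_force: 0.0
```

Run:
```python
from h import *
go([511.5,233.5,28],BY)
rackcheck()
c=bot.camera('wrist');fruits(c);cv2.imwrite('pics/w3.png',c['pixels'][:,:,::-1])
```

```text
t 15.9 pos [511.7 233.7 159.2] F [ 0.1 -0.1 -0.2] w 85.2 
 shift cm [-0.03 -0.04 13.12] in goal axes [-1.000e-02 -2.000e-02  1.312e+01] turn [ 0.1 -0.1 -0. ]
fruit on rack [ 541.4 -127.8] [48.2 59. ] ang 166.3 (rack 162.8) top 86.5
[321.  77.] 6000 centre [467.1 299. ] size [51.7 65.5] ang 35.8 top 67.6
[575. 245.] 10140 centre [715.9 302.6] size [ 55.2 228.9] ang 8.0 top 83.4
[320. 188.] 4660 centre [511.8 233.4] size [49.9 68. ] ang 33.5 top 68.3
```

Emit:
{"method": "send_rows", "body": {"commands": [[[0,0,1.5],[0,0,0],1],[[0,0,2.5],[0,0,0],1],[[0,0,2.5],[0,0,0],1],[[0,0,2],[0,0,0],1],[[0,0,2],[0,0,0],1],[[0,0,1.5],[0,0,0],1],[[0,0,0.7],[0,0,0],1],[[0,0,0.4],[0,0,0],1],[[0,0,0],[0,0,0],1],[[0,0,0],[0,0,0],1],[[0,0,0],[0,0,0],0.5],[[0,0,0],[0,0,0],0.3],[[0,0,0],[0,0,0],0.3],[[0,0,0],[0,0,0],0.3],[[0,0,0],[0,0,0],0.3],[[0,0,0],[0,0,0],0.3],[[0,0,0],[0,0,0],0.3],[[0,0,0],[0,0,0],0.3]], "newtons": 35}}

```text
t: 17.5
ee_pos: [512.9, 234.6, 29.2]
orientation: [1.466, 2.777, 0.007]
wrist_force: [1.9, 0.6, 6.1]
width: 48.7
grip_force: 36.0
```

Emit:
{"method": "send_rows", "body": {"commands": [[[0,0,-0.3],[0,0,0],0.3],[[0,0,-0.6],[0,0,0],0.3],[[0,0,-1],[0,0,0],0.3],[[0,0,-1.6],[0,0,0],0.3],[[0,0,-2],[0,0,0],0.3],[[0,0,-2],[0,0,0],0.3],[[0,0,-2],[0,0,0],0.3],[[0,0,-2],[0,0,0],0.3],[[0,0,-1],[0,0,0],0.3],[[0,0,0],[0,0,0],0.3],[[0,0,0],[0,0,0],0.3],[[0,0,0],[0,0,0],0.3],[[0,0,0],[0,0,0],0.3]]}}

```text
t: 18.58
ee_pos: [510.8, 233.0, 151.7]
orientation: [-1.465, -2.776, 0.001]
wrist_force: [-0.8, -0.2, -1.5]
width: 48.7
grip_force: 36.4
```

Run:
```python
from h import *
go([516.3,-204,153],BY)
```

```text
t 18.5833 pos [510.8 233.  151.7] F [-0.8 -0.2 -1.5] w 48.7 
 shift cm [-36.39 -24.2   -0.17] in goal axes [-36.41 -24.17  -0.13] turn [-0.1 -0.1  0. ]
```

Emit:
{"method": "send_rows", "body": {"commands": [[[-1.0,-0.7,0],[0,0,0],0.3],[[-2,-1.3,0],[0,0,0],0.3],[[-2,-1.3,0],[0,0,0],0.3],[[-2,-1.3,0],[0,0,0],0.3],[[-2,-1.3,0],[0,0,0],0.3],[[-2,-1.3,0],[0,0,0],0.3],[[-2,-1.3,0],[0,0,0],0.3],[[-2,-1.3,0],[0,0,0],0.3],[[-2,-1.3,0],[0,0,0],0.3],[[-2,-1.3,0],[0,0,0],0.3],[[-2,-1.3,0],[0,0,0],0.3],[[-2,-1.4,0],[0,0,0],0.3],[[-2,-1.4,0],[0,0,0],0.3],[[-2,-1.4,0],[0,0,0],0.3],[[-2,-1.4,0],[0,0,0],0.3],[[-2,-1.4,0],[0,0,0],0.3],[[-2,-1.4,0],[0,0,0],0.3],[[-2,-1.4,0],[0,0,0],0.3],[[-1.4,-0.7,0],[0,0,0],0.3]]}}

```text
t: 20.17
ee_pos: [515.7, -206.9, 150.8]
orientation: [-1.47, -2.773, -0.0]
wrist_force: [1.1, -1.0, -0.6]
width: 48.7
grip_force: 36.4
```

Emit:
{"method": "send_rows", "body": {"commands": [[[0,0,0],[0,0,5],0.3],[[0,0,0],[0,0,5],0.3],[[0,0,0],[0,0,5],0.3],[[0,0,0],[0,0,5],0.3],[[0,0,0],[0,0,5],0.3],[[0,0,0],[0,0,5],0.3],[[0,0,0],[0,0,5],0.3],[[0,0,0],[0,0,5],0.3],[[0,0,0],[0,0,5],0.3],[[0,0,0],[0,0,5],0.3],[[0,0,0],[0,0,1.5],0.3],[[0,0,0],[0,0,0],0.3],[[0,0,0],[0,0,0],0.3],[[0,0,0],[0,0,0],0.3],[[0,0,0],[0,0,0],0.3]]}}

```text
t: 21.42
ee_pos: [517.2, -203.1, 152.1]
orientation: [-2.525, -1.865, -0.003]
wrist_force: [-1.5, -0.7, -1.4]
width: 48.7
grip_force: 36.4
```

Run:
```python
from h import *
go([516.3,-204,45],RY)
```

```text
t 21.4167 pos [ 517.2 -203.1  152.1] F [-1.5 -0.7 -1.4] w 48.7 
 shift cm [-0.14 -0.06 10.71] in goal axes [-0.11 -0.06 10.71] turn [-0.  -0.2  0.1]
```

Emit:
{"method": "send_rows", "body": {"commands": [[[-0.1,-0.05,1],[0,0,0],0.3],[[0,0,2],[0,0,0],0.3],[[0,0,2],[0,0,0],0.3],[[0,0,2],[0,0,0],0.3],[[0,0,1.2],[0,0,0],0.3],[[0,0,0.8],[0,0,0],0.3],[[0,0,0.5],[0,0,0],0.3],[[0,0,0.4],[0,0,0],0.3],[[0,0,0.3],[0,0,0],0.3],[[0,0,0.2],[0,0,0],0.3],[[0,0,0.1],[0,0,0],0.3],[[0,0,0.1],[0,0,0],0.3],[[0,0,0],[0,0,0],0.3],[[0,0,0],[0,0,0],0.3],[[0,0,0],[0,0,0],0.3]]}}

```text
t: 22.67
ee_pos: [516.8, -203.9, 46.6]
orientation: [-2.527, -1.865, -0.003]
wrist_force: [-0.1, -0.1, -1.3]
width: 48.9
grip_force: 36.4
```

Emit:
{"method": "send_rows", "body": {"commands": [[[0,0,0.1],[0,0,0],0.3],[[0,0,0.05],[0,0,0],0.3],[[0,0,0.05],[0,0,0],0.3],[[0,0,0],[0,0,0],0.3],[[0,0,0],[0,0,0],0.3]]}}

```text
t: 23.08
ee_pos: [517.0, -203.8, 45.4]
orientation: [-2.527, -1.865, -0.003]
wrist_force: [-1.5, 0.3, 5.9]
width: 48.8
grip_force: 36.8
```

Contact. Releasing and lifting, then on to fruit 3.

Emit:
{"method": "send_rows", "body": {"commands": [[[0,0,0],[0,0,0],0.6],[[0,0,0],[0,0,0],0.65],[[0,0,0],[0,0,0],0.7],[[0,0,0],[0,0,0],0.8],[[0,0,0],[0,0,0],1],[[0,0,0],[0,0,0],1],[[0,0,0],[0,0,0],1],[[0,0,-0.5],[0,0,0],1],[[0,0,-1.5],[0,0,0],1],[[0,0,-2],[0,0,0],1],[[0,0,-3],[0,0,0],1],[[0,0,-3],[0,0,0],1],[[0,0,-1.5],[0,0,0],1],[[0,0,0],[0,0,0],1],[[0,0,0],[0,0,0],1],[[0,0,0],[0,0,0],1]]}}

```text
t: 24.42
ee_pos: [515.6, -204.0, 158.3]
orientation: [-2.525, -1.863, -0.001]
wrist_force: [-0.1, -0.6, -0.7]
width: 85.5
grip_force: 0.0
```

Run:
```python
from h import *
go([467,298.8,160],RY)
```

```text
t 24.4167 pos [ 515.6 -204.   158.3] F [-0.1 -0.6 -0.7] w 85.5 
 shift cm [ 4.661e+01 -1.948e+01 -2.000e-02] in goal axes [ 46.6  -19.51  -0.17] turn [-0.1 -0.1  0. ]
```

Emit:
{"method": "send_rows", "body": {"commands": [[[1.3,-0.5,0],[0,0,0],1],[[2.8,-1.2,0],[0,0,0],1],[[2.8,-1.2,0],[0,0,0],1],[[2.8,-1.2,0],[0,0,0],1],[[2.8,-1.2,0],[0,0,0],1],[[2.8,-1.2,0],[0,0,0],1],[[2.8,-1.2,0],[0,0,0],1],[[2.8,-1.2,0],[0,0,0],1],[[2.8,-1.2,0],[0,0,0],1],[[2.8,-1.2,0],[0,0,0],1],[[2.8,-1.2,0],[0,0,0],1],[[2.8,-1.2,0],[0,0,0],1],[[2.8,-1.2,0],[0,0,0],1],[[2.8,-1.1,0],[0,0,0],1],[[2.8,-1.1,0],[0,0,0],1],[[2.8,-1.1,0],[0,0,0],1],[[2.8,-1.1,0],[0,0,0],1],[[0.5,-0.2,0],[0,0,0],1]]}}

```text
t: 25.92
ee_pos: [463.0, 306.1, 159.7]
orientation: [-2.512, -1.872, -0.003]
wrist_force: [-0.4, 0.9, 1.1]
width: 85.7
grip_force: 0.0
```

Emit:
{"method": "send_rows", "body": {"commands": [[[0,0,0],[0,0,-5],1],[[0,0,0],[0,0,-5],1],[[0,0,0],[0,0,-5],1],[[0,0,0],[0,0,-5],1],[[0,0,0],[0,0,-5],1],[[0,0,0],[0,0,-5],1],[[0,0,0],[0,0,-5],1],[[0,0,0],[0,0,-5],1],[[0,0,0],[0,0,-5],1],[[0,0,0],[0,0,-5],1],[[0,0,0],[0,0,-1.5],1],[[0,0,0],[0,0,0],1],[[0,0,0],[0,0,0],1],[[0,0,0],[0,0,0],1],[[0,0,0],[0,0,0],1]]}}

```text
t: 27.17
ee_pos: [467.5, 298.7, 160.4]
orientation: [-1.467, -2.777, -0.003]
wrist_force: [-0.9, -0.5, -0.0]
width: 85.2
grip_force: 0.0
```

Run:
```python
from h import *
go([467,298.8,28],BY)
rackcheck()
c=bot.camera('wrist');fruits(c)
```

```text
t 27.1667 pos [467.5 298.7 160.4] F [-0.9 -0.5 -0. ] w 85.2 
 shift cm [ 0.02 -0.05 13.24] in goal axes [ 0.04 -0.03 13.24] turn [ 0.1 -0.1  0. ]
fruit on rack [ 541.4 -127.8] [48.2 59. ] ang 166.3 (rack 162.8) top 86.8
fruit on rack [ 516.9 -202.7] [47.9 63.3] ang 165.9 (rack 162.8) top 86.7
[322.  74.] 6001 centre [422.9 366.5] size [50.1 67.3] ang 37.6 top 67.2
[321. 188.] 4644 centre [468.1 298.3] size [51.5 66.7] ang 37.8 top 67.5
[593. 274.] 7332 centre [708.3 363.9] size [ 63.3 178.1] ang 10.1 top 83.1
```

Emit:
{"method": "send_rows", "body": {"commands": [[[0,0,1.5],[0,0,0],1],[[0,0,2.5],[0,0,0],1],[[0,0,2.5],[0,0,0],1],[[0,0,2],[0,0,0],1],[[0,0,2],[0,0,0],1],[[0,0,1.5],[0,0,0],1],[[0,0,0.8],[0,0,0],1],[[0,0,0.4],[0,0,0],1],[[0,0,0],[0,0,0],1],[[0,0,0],[0,0,0],1],[[0,0,0],[0,0,0],0.5],[[0,0,0],[0,0,0],0.3],[[0,0,0],[0,0,0],0.3],[[0,0,0],[0,0,0],0.3],[[0,0,0],[0,0,0],0.3],[[0,0,0],[0,0,0],0.3],[[0,0,0],[0,0,0],0.3],[[0,0,0],[0,0,0],0.3]], "newtons": 35}}

```text
t: 28.77
ee_pos: [468.3, 299.3, 29.4]
orientation: [1.467, 2.778, 0.005]
wrist_force: [0.8, -1.1, 4.6]
width: 50.7
grip_force: 35.9
```

Emit:
{"method": "send_rows", "body": {"commands": [[[0,0,-0.3],[0,0,0],0.3],[[0,0,-0.6],[0,0,0],0.3],[[0,0,-1],[0,0,0],0.3],[[0,0,-1.6],[0,0,0],0.3],[[0,0,-2],[0,0,0],0.3],[[0,0,-2],[0,0,0],0.3],[[0,0,-2],[0,0,0],0.3],[[0,0,-2],[0,0,0],0.3],[[0,0,-1],[0,0,0],0.3],[[0,0,0],[0,0,0],0.3],[[0,0,0],[0,0,0],0.3],[[0,0,0],[0,0,0],0.3],[[0,0,0],[0,0,0],0.3]]}}

```text
t: 29.85
ee_pos: [467.0, 297.8, 152.0]
orientation: [-1.466, -2.777, 0.001]
wrist_force: [-0.3, 0.0, -0.5]
width: 50.7
grip_force: 36.5
```

Run:
```python
from h import *
go([493,-280.2,153],BY)
```

```text
t 29.85 pos [467.  297.8 152. ] F [-0.3  0.  -0.5] w 50.7 
 shift cm [-49.19 -30.46  -0.14] in goal axes [-49.22 -30.42  -0.1 ] turn [-0.1 -0.1  0. ]
```

Emit:
{"method": "send_rows", "body": {"commands": [[[-1.3,-0.8,0],[0,0,0],0.3],[[-2.7,-1.7,0],[0,0,0],0.3],[[-2.7,-1.7,0],[0,0,0],0.3],[[-2.7,-1.7,0],[0,0,0],0.3],[[-2.7,-1.7,0],[0,0,0],0.3],[[-2.7,-1.7,0],[0,0,0],0.3],[[-2.7,-1.7,0],[0,0,0],0.3],[[-2.7,-1.7,0],[0,0,0],0.3],[[-2.7,-1.7,0],[0,0,0],0.3],[[-2.7,-1.7,0],[0,0,0],0.3],[[-2.7,-1.7,0],[0,0,0],0.3],[[-2.7,-1.7,0],[0,0,0],0.3],[[-2.7,-1.7,0],[0,0,0],0.3],[[-2.7,-1.7,0],[0,0,0],0.3],[[-2.7,-1.7,0],[0,0,0],0.3],[[-2.7,-1.7,0],[0,0,0],0.3],[[-2.7,-1.7,0],[0,0,0],0.3],[[-2.7,-1.7,0],[0,0,0],0.3],[[-2,-0.8,0],[0,0,0],0.3]]}}

```text
t: 31.43
ee_pos: [491.3, -284.3, 150.3]
orientation: [-1.472, -2.772, 0.0]
wrist_force: [-0.4, -1.1, -0.8]
width: 50.5
grip_force: 36.6
```

Emit:
{"method": "send_rows", "body": {"commands": [[[0,0,0],[0,0,5],0.3],[[0,0,0],[0,0,5],0.3],[[0,0,0],[0,0,5],0.3],[[0,0,0],[0,0,5],0.3],[[0,0,0],[0,0,5],0.3],[[0,0,0],[0,0,5],0.3],[[0,0,0],[0,0,5],0.3],[[0,0,0],[0,0,5],0.3],[[0,0,0],[0,0,5],0.3],[[0,0,0],[0,0,5],0.3],[[0,0,0],[0,0,1.5],0.3],[[0,0,0],[0,0,0],0.3],[[0,0,0],[0,0,0],0.3],[[0,0,0],[0,0,0],0.3],[[0,0,0],[0,0,0],0.3]]}}

```text
t: 32.68
ee_pos: [493.3, -279.5, 151.9]
orientation: [-2.525, -1.865, -0.003]
wrist_force: [0.6, 0.8, -1.1]
width: 50.5
grip_force: 36.6
```

Run:
```python
from h import *
go([493,-280.2,45],RY)
```

```text
t 32.6833 pos [ 493.3 -279.5  151.9] F [ 0.6  0.8 -1.1] w 50.5 
 shift cm [-0.1  -0.   10.69] in goal axes [-7.000e-02 -1.000e-02  1.069e+01] turn [-0.  -0.2  0.1]
```

Emit:
{"method": "send_rows", "body": {"commands": [[[-0.1,0,1],[0,0,0],0.3],[[0,0,2],[0,0,0],0.3],[[0,0,2],[0,0,0],0.3],[[0,0,2],[0,0,0],0.3],[[0,0,1.2],[0,0,0],0.3],[[0,0,0.8],[0,0,0],0.3],[[0,0,0.5],[0,0,0],0.3],[[0,0,0.4],[0,0,0],0.3],[[0,0,0.3],[0,0,0],0.3],[[0,0,0.2],[0,0,0],0.3],[[0,0,0.1],[0,0,0],0.3],[[0,0,0.1],[0,0,0],0.3],[[0,0,0.1],[0,0,0],0.3],[[0,0,0],[0,0,0],0.3],[[0,0,0],[0,0,0],0.3],[[0,0,0],[0,0,0],0.3]]}}

```text
t: 34.02
ee_pos: [493.6, -280.7, 46.3]
orientation: [-2.528, -1.865, -0.003]
wrist_force: [-2.6, 0.6, 6.2]
width: 50.7
grip_force: 36.9
```

Contact again. Release and lift.

Emit:
{"method": "send_rows", "body": {"commands": [[[0,0,0],[0,0,0],0.6],[[0,0,0],[0,0,0],0.65],[[0,0,0],[0,0,0],0.7],[[0,0,0],[0,0,0],0.8],[[0,0,0],[0,0,0],1],[[0,0,0],[0,0,0],1],[[0,0,0],[0,0,0],1],[[0,0,-0.5],[0,0,0],1],[[0,0,-1.5],[0,0,0],1],[[0,0,-2],[0,0,0],1],[[0,0,-3],[0,0,0],1],[[0,0,-3],[0,0,0],1],[[0,0,-1.5],[0,0,0],1],[[0,0,0],[0,0,0],1],[[0,0,0],[0,0,0],1],[[0,0,0],[0,0,0],1]]}}

```text
t: 35.35
ee_pos: [492.2, -280.4, 159.1]
orientation: [-2.525, -1.863, -0.001]
wrist_force: [-0.2, 0.3, 0.0]
width: 85.5
grip_force: 0.0
```

Run:
```python
from h import *
go([422,365.3,160],RY)
```

```text
t 35.35 pos [ 492.2 -280.4  159.1] F [-0.2  0.3  0. ] w 85.5 
 shift cm [ 59.63 -25.76   0.11] in goal axes [ 59.61 -25.8   -0.09] turn [-0.1 -0.1  0. ]
```

Emit:
{"method": "send_rows", "body": {"commands": [[[1.6,-0.7,0],[0,0,0],1],[[3.1,-1.35,0],[0,0,0],1],[[3.1,-1.35,0],[0,0,0],1],[[3.1,-1.35,0],[0,0,0],1],[[3.1,-1.35,0],[0,0,0],1],[[3.1,-1.35,0],[0,0,0],1],[[3.1,-1.35,0],[0,0,0],1],[[3.1,-1.35,0],[0,0,0],1],[[3.1,-1.35,0],[0,0,0],1],[[3.1,-1.35,0],[0,0,0],1],[[3.1,-1.35,0],[0,0,0],1],[[3.1,-1.35,0],[0,0,0],1],[[3.1,-1.35,0],[0,0,0],1],[[3.1,-1.35,0],[0,0,0],1],[[3.1,-1.35,0],[0,0,0],1],[[3.1,-1.35,0],[0,0,0],1],[[3.1,-1.35,0],[0,0,0],1],[[3.1,-1.35,0],[0,0,0],1],[[3.1,-1.35,0],[0,0,0],1],[[2.2,-0.8,0],[0,0,0],1]]}}

```text
t: 37.02
ee_pos: [419.7, 367.7, 159.8]
orientation: [-2.521, -1.868, 0.002]
wrist_force: [0.7, 0.1, 0.3]
width: 85.4
grip_force: 0.0
```

Emit:
{"method": "send_rows", "body": {"commands": [[[0,0,0],[0,0,-5],1],[[0,0,0],[0,0,-5],1],[[0,0,0],[0,0,-5],1],[[0,0,0],[0,0,-5],1],[[0,0,0],[0,0,-5],1],[[0,0,0],[0,0,-5],1],[[0,0,0],[0,0,-5],1],[[0,0,0],[0,0,-5],1],[[0,0,0],[0,0,-5],1],[[0,0,0],[0,0,-5],1],[[0,0,0],[0,0,-1.5],1],[[0,0,0],[0,0,0],1],[[0,0,0],[0,0,0],1],[[0,0,0],[0,0,0],1],[[0,0,0],[0,0,0],1]]}}

```text
t: 38.27
ee_pos: [422.3, 364.9, 161.4]
orientation: [-1.467, -2.777, -0.003]
wrist_force: [-0.1, 1.4, -0.9]
width: 85.5
grip_force: 0.0
```

Run:
```python
from h import *
go([422,365.5,28],BY)
rackcheck()
c=bot.camera('wrist');fruits(c)
```

```text
t 38.2667 pos [422.3 364.9 161.4] F [-0.1  1.4 -0.9] w 85.5 
 shift cm [ 5.000e-02 -1.000e-02  1.334e+01] in goal axes [7.000e-02 1.000e-02 1.334e+01] turn [ 0.1 -0.1  0. ]
fruit on rack [ 541.4 -127.8] [48.2 59. ] ang 166.3 (rack 162.8) top 88.2
fruit on rack [ 516.8 -202.8] [48.1 63. ] ang 165.4 (rack 162.8) top 85.4
fruit on rack [ 493.2 -279.4] [48.9 62.3] ang 173.1 (rack 162.8) top 86.1
[322. 185.] 4629 centre [423.  367.1] size [49.3 69.7] ang 36.5 top 66.9
[609. 304.] 4872 centre [703.9 418.9] size [ 64.  119.9] ang 29.2 top 83.0
```

Emit:
{"method": "send_rows", "body": {"commands": [[[0.15,0,1.5],[0,0,0],1],[[0,0,2.5],[0,0,0],1],[[0,0,2.5],[0,0,0],1],[[0,0,2],[0,0,0],1],[[0,0,2],[0,0,0],1],[[0,0,1.5],[0,0,0],1],[[0,0,0.9],[0,0,0],1],[[0,0,0.4],[0,0,0],1],[[0,0,0],[0,0,0],1],[[0,0,0],[0,0,0],1],[[0,0,0],[0,0,0],0.5],[[0,0,0],[0,0,0],0.3],[[0,0,0],[0,0,0],0.3],[[0,0,0],[0,0,0],0.3],[[0,0,0],[0,0,0],0.3],[[0,0,0],[0,0,0],0.3],[[0,0,0],[0,0,0],0.3],[[0,0,0],[0,0,0],0.3]], "newtons": 35}}

```text
t: 39.87
ee_pos: [423.1, 367.9, 30.0]
orientation: [1.467, 2.777, 0.01]
wrist_force: [2.8, 1.2, 4.8]
width: 48.1
grip_force: 35.8
```

Emit:
{"method": "send_rows", "body": {"commands": [[[0,0,-0.3],[0,0,0],0.3],[[0,0,-0.6],[0,0,0],0.3],[[0,0,-1],[0,0,0],0.3],[[0,0,-1.6],[0,0,0],0.3],[[0,0,-2],[0,0,0],0.3],[[0,0,-2],[0,0,0],0.3],[[0,0,-2],[0,0,0],0.3],[[0,0,-2],[0,0,0],0.3],[[0,0,-1],[0,0,0],0.3],[[0,0,0],[0,0,0],0.3],[[0,0,0],[0,0,0],0.3],[[0,0,0],[0,0,0],0.3],[[0,0,0],[0,0,0],0.3]]}}

```text
t: 40.95
ee_pos: [421.0, 365.2, 152.0]
orientation: [-1.466, -2.777, 0.001]
wrist_force: [-0.4, -0.5, -1.8]
width: 48.4
grip_force: 36.3
```

Run:
```python
from h import *
go([469.4,-356.5,153],BY)
```

```text
t 40.95 pos [421.  365.2 152. ] F [-0.4 -0.5 -1.8] w 48.4 
 shift cm [-62.32 -36.72  -0.11] in goal axes [-62.35 -36.67  -0.1 ] turn [-0.1 -0.1  0. ]
```

Emit:
{"method": "send_rows", "body": {"commands": [[[-1.8,-1,0],[0,0,0],0.3],[[-3.2,-1.9,0],[0,0,0],0.3],[[-3.2,-1.9,0],[0,0,0],0.3],[[-3.2,-1.9,0],[0,0,0],0.3],[[-3.2,-1.9,0],[0,0,0],0.3],[[-3.2,-1.9,0],[0,0,0],0.3],[[-3.2,-1.9,0],[0,0,0],0.3],[[-3.2,-1.9,0],[0,0,0],0.3],[[-3.2,-1.9,0],[0,0,0],0.3],[[-3.2,-1.9,0],[0,0,0],0.3],[[-3.2,-1.9,0],[0,0,0],0.3],[[-3.2,-1.9,0],[0,0,0],0.3],[[-3.2,-1.9,0],[0,0,0],0.3],[[-3.2,-1.9,0],[0,0,0],0.3],[[-3.2,-1.9,0],[0,0,0],0.3],[[-3.2,-1.9,0],[0,0,0],0.3],[[-3.2,-1.9,0],[0,0,0],0.3],[[-3.2,-1.9,0],[0,0,0],0.3],[[-3.2,-1.9,0],[0,0,0],0.3],[[-2.9,-1.5,0],[0,0,0],0.3]]}}

```text
t: 42.62
ee_pos: [468.3, -358.3, 150.2]
orientation: [-1.468, -2.774, -0.002]
wrist_force: [0.9, 0.7, -1.0]
width: 48.2
grip_force: 36.4
```

Emit:
{"method": "send_rows", "body": {"commands": [[[0,0,0],[0,0,5],0.3],[[0,0,0],[0,0,5],0.3],[[0,0,0],[0,0,5],0.3],[[0,0,0],[0,0,5],0.3],[[0,0,0],[0,0,5],0.3],[[0,0,0],[0,0,5],0.3],[[0,0,0],[0,0,5],0.3],[[0,0,0],[0,0,5],0.3],[[0,0,0],[0,0,5],0.3],[[0,0,0],[0,0,5],0.3],[[0,0,0],[0,0,1.5],0.3],[[0,0,0],[0,0,0],0.3],[[0,0,0],[0,0,0],0.3],[[0,0,0],[0,0,0],0.3],[[0,0,0],[0,0,0],0.3]]}}

```text
t: 43.87
ee_pos: [469.9, -355.1, 151.7]
orientation: [-2.525, -1.865, -0.003]
wrist_force: [-0.1, 0.6, -0.8]
width: 47.9
grip_force: 36.4
```

Run:
```python
from h import *
go([469.4,-356.5,45],RY)
c=bot.camera('wrist');cv2.imwrite('pics/w4.png',c['pixels'][:,:,::-1])
```

```text
t 43.8667 pos [ 469.9 -355.1  151.7] F [-0.1  0.6 -0.8] w 47.9 
 shift cm [-0.18  0.   10.67] in goal axes [-1.500e-01 -1.000e-02  1.067e+01] turn [-0.  -0.2  0.1]
```

View pics/w4.png

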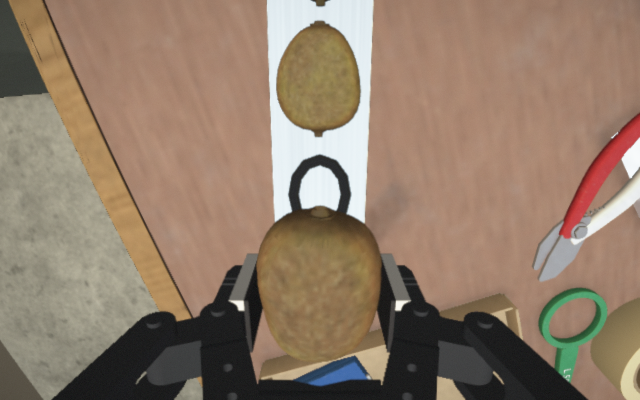

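Kiwi 3, at (320,78), lies straight and centred on its seat. Held kiwi 4 is aligned, with ring 4 at (320,190) ahead in the view. Lowering.

Emit:
{"method": "send_rows", "body": {"commands": [[[-0.1,0,1],[0,0,0],0.3],[[-0.05,0,2],[0,0,0],0.3],[[0,0,2],[0,0,0],0.3],[[0,0,2],[0,0,0],0.3],[[0,0,1.2],[0,0,0],0.3],[[0,0,0.8],[0,0,0],0.3],[[0,0,0.5],[0,0,0],0.3],[[0,0,0.4],[0,0,0],0.3],[[0,0,0.3],[0,0,0],0.3],[[0,0,0.2],[0,0,0],0.3],[[0,0,0.1],[0,0,0],0.3],[[0,0,0.1],[0,0,0],0.3],[[0,0,0.1],[0,0,0],0.3],[[0,0,0],[0,0,0],0.3],[[0,0,0],[0,0,0],0.3],[[0,0,0],[0,0,0],0.3]]}}

```text
t: 45.25
ee_pos: [470.2, -356.4, 46.1]
orientation: [-2.528, -1.865, -0.003]
wrist_force: [-1.3, 1.3, 6.7]
width: 48.0
grip_force: 37.0
```

Emit:
{"method": "send_rows", "body": {"commands": [[[0,0,0],[0,0,0],0.6],[[0,0,0],[0,0,0],0.65],[[0,0,0],[0,0,0],0.7],[[0,0,0],[0,0,0],0.8],[[0,0,0],[0,0,0],1],[[0,0,0],[0,0,0],1],[[0,0,0],[0,0,0],1],[[0,0,-0.5],[0,0,0],1],[[0,0,-1.5],[0,0,0],1],[[0,0,-2],[0,0,0],1],[[0,0,-3],[0,0,0],1],[[0,0,-3],[0,0,0],1],[[0,0,-3],[0,0,0],1],[[0,0,-3],[0,0,0],1],[[0,0,-1.5],[0,0,0],1],[[0,0,0],[0,0,0],1]]}}

```text
t: 46.58
ee_pos: [472.2, -357.3, 225.1]
orientation: [2.522, 1.861, 0.008]
wrist_force: [0.9, -0.1, 0.1]
width: 85.4
grip_force: 0.0
```

Emit:
{"method": "send_rows", "body": {"commands": [[[1.5,-1.2,0],[0,0,0],1],[[3,-1.5,0],[0,0,0],1],[[3,-1.5,0],[0,0,0],1],[[3,-1.5,0],[0,0,0],1],[[3,-1.5,0],[0,0,0],1],[[3,-1.5,0],[0,0,0],1],[[3,-1.5,0],[0,0,0],1],[[3,-1.5,0],[0,0,0],1],[[3,-1.5,0],[0,0,0],1],[[3,-1.5,0],[0,0,0],1],[[3,-1.5,0],[0,0,0],1],[[3,-1.5,0],[0,0,0],1],[[3,-1.5,0],[0,0,0],1],[[3,-1.5,0],[0,0,0],1],[[3,-1.5,0],[0,0,0],1],[[1.5,-1,0],[0,0,0],1],[[0,0,0],[0,0,0],1],[[0,0,0],[0,0,0],1],[[0,0,0],[0,0,0],1],[[0,0,0],[0,0,0],1]]}}

```text
t: 48.25
ee_pos: [380.8, 139.9, 220.6]
orientation: [-2.53, -1.861, -0.001]
wrist_force: [-0.7, 0.1, 0.5]
width: 85.3
grip_force: 0.0
```

Run:
```python
from h import *
c=rackcheck();cv2.imwrite('pics/t2.png',cv2.resize(c['pixels'][110:270,160:500,::-1],None,fx=2.3,fy=2.3))
go([450,200,200],RY)
```

```text
fruit on rack [ 541.4 -127.7] [48.2 59.2] ang 166.6 (rack 162.8) top 88.9
fruit on rack [ 516.8 -202.7] [48.  63.2] ang 165.5 (rack 162.8) top 86.7
fruit on rack [ 493.2 -279.4] [48.9 62.3] ang 173.1 (rack 162.8) top 85.5
fruit on rack [ 470.2 -355.3] [48.3 65.9] ang 167.3 (rack 162.8) top 85.5
t 48.3 pos [380.9 140.  220.7] F [ 0.9 -0.2 -0.1] w 85.5 
 shift cm [7.79 4.81 2.08] in goal axes [7.78 4.83 2.07] turn [-0.  -0.1 -0.1]
```

View pics/t2.png

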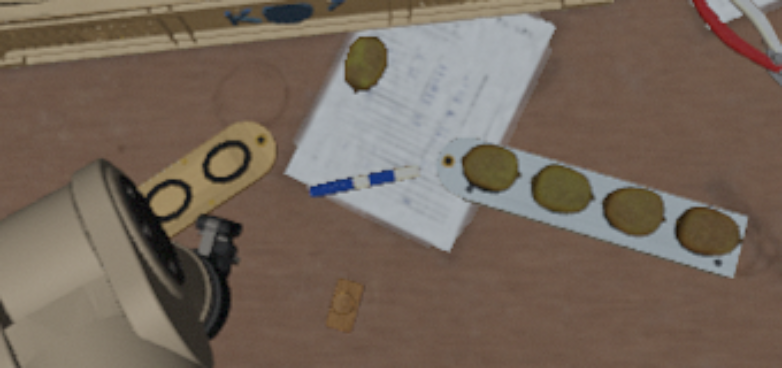

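All four kiwis sit in their seats: (490,167), (562,188), (634,210) and (708,231) in the crop. The marker at (360,182) and the stamp at (345,305) haven't moved, and the arm is clear.

```bash
python3 -c "
from plant import bot
print(bot.job_done())"
```

```text
the job is handed in; nothing more can be done
None
```

All four kiwis are on the test rack in order from its round end, each lengthwise and within about 2 mm of its seat's middle by the top camera; the stamp and marker were left untouched, and the job was handed in at about 48 s.

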